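# Present the filter plate from under the hood to the light panel

## Task

Swing the blue hood of the filter housing fully up until it stands upright or leans back, draw the orange filter plate up out of its slot by its tab, and hold it in front of the light panel for inspection: upright, its disc square to the lit face, centred on that face in height and sideways, and about 8 cm away from it. Leave the hood open and the two grey plates in their slots, do not touch the light panel with the plate, and do not disturb the beakers, timers or jar. Finish while still holding the plate there in the gripper: do not put it down or let go.

Things in the scene. Friction and masses are not known exactly. Their poses are not given: they have to be found in the camera images.
- housing: White base, fixed, 110 (x) x 240 (y) x 55 mm high, open above; may stand left or right. Origin: centre of underside; own -x is its front (bar side, roughly to the robot), z up. Three slots at own y = -70, 0, +70 mm each hold a plate upright, faces along own +-y, 8 mm above the bench, in 11.6 mm wide guides up to 48 mm high. The hood hides the plates until it is open.
- hood (a joint): Blue hood, 110 x 240 mm, 52 mm high, hinged along the housing's upper back edge. 0 = shut, grows as its front swings up and back, to a stop at 1.8 rad; 1.57 is straight up. It may start ajar (up to 0.15). Its stiff hinge stays wherever it is left; about 2 to 3 N at the bar moves it.
- hood_hinge (a point): Middle of the hinge axis, on the housing's upper back edge: 55 mm behind the housing's centre (own +x), 55 mm above the bench. The axis runs along the housing's own y. Axes as the housing's.
- hood_bar (a point): Middle of the hood's round steel pull bar, 10 mm diameter, along the housing's y, 92 mm free length between its end arms, with a 37 mm clear gap between bar and hood front for a finger. Seen from the hinge axis with the hood shut it lies 152 mm forward and 20 mm up. It turns with the hood.
- filter_plate: Orange plate with a white disc on each face, loose, in one of the three slots (varies). Frame 70 mm wide (own x), 8 thick (y), 65 tall (z); on top an orange tab 30 wide (x), 12 thick (y), 24 tall: 89 mm in all. In the slot the tab spans 73 to 97 mm above the bench. Origin: centre of its underside. About 60 g.
- filter_mid (a point): Centre of the filter plate's disc, 32.5 mm above its underside and 44.5 mm below the middle of its tab. Axes as the plate's: y is the disc's normal, z up.
- blank_a: Solid grey blank plate of the same shape and size as the orange filter plate, standing in another slot of the housing; to be left there. Origin: centre of its underside, z up.
- blank_b: Solid grey blank plate of the same shape and size as the orange filter plate, standing in another slot of the housing; to be left there. Origin: centre of its underside, z up.
- light_panel: Upright light panel, fixed: grey slab 16 mm thick, 160 wide, top edge 160 above the bench, lit white face 140 x 130 mm on its front; the foot (12 mm high) reaches 10 mm in front of the face. May stand left or right. Origin: on the bench beneath the face; own -x is the way the lit face looks (roughly to the robot), y sideways, z up.
- panel_face (a point): Centre of the lit face, 90 mm above the bench. Axes as the panel's: points in front of the face have negative x.
- balance_left: White bench balance with a steel pan, 270 (x) x 200 (y) x 65 mm high, fixed, near the left (+y) end of the working area. Origin: centre of its underside.
- balance_right: White bench balance with a steel pan, 270 (x) x 200 (y) x 65 mm high, fixed, near the right (-y) end of the working area. Origin: centre of its underside.
- beaker_left: Empty clear plastic beaker, 76 mm across the rim, 100 mm tall, standing on the pan of the left balance; a bystander. Origin: centre of its underside.
- beaker_right: Empty clear plastic beaker, 76 mm across the rim, 100 mm tall, standing on the pan of the right balance; a bystander. Origin: centre of its underside.
- timer_purple: Purple square kitchen-type lab timer lying flat, 65 x 65 x 20 mm; a bystander. Origin: centre of its underside.
- timer_yellow: Yellow square kitchen-type lab timer lying flat, 65 x 65 x 20 mm; a bystander. Origin: centre of its underside.
- reagent_jar: Closed glass jar with a blue cap, 70 mm diameter, 100 mm tall, at the back of the bench; a bystander. Origin: centre of its underside.
Things that resemble listed ones, but are neither listed nor needed, are in the scene too. There is more than one size of the light_panel; the job needs the smaller.

How it is judged:
On the way, in this order (a step that is already met when the one before it is completed fails the run):
1. the hood stands open (beyond 1.3 rad) (value of joint hood above 1.3 rad), for 0.2 s.
2. the orange plate is drawn up clear of its slot in the gripper (z of filter_mid in the frame of housing above 0.086 m and contact force between the fingers and filter_plate above 1 N and value of joint hood above 1.2 rad), for 0.1 s.
At the end, for the whole second after the job is handed in: Hood beyond 1.2 rad; fingers hold the orange plate still, disc centre 40-120 mm before the lit face, within 30 mm of its centre sideways and in height, upright and square to it (either face) within 0.22 rad, touching neither panel nor housing; grey plates within 20 mm of their start (value of joint hood above 1.2 rad and contact force between the fingers and filter_plate above 1 N and linear speed of filter_plate below 0.03 m/s and angle between filter_plate's own z axis and vertical below 0.22 rad and angle between the y axis of filter_plate and the x axis of light_panel, either way round below 0.22 rad and contact force between filter_plate and light_panel below 0.3 N and contact force between filter_plate and housing below 0.3 N and height (world z) of filter_mid above 0.055 m and distance of each of blank_a, blank_b from where it was at the start of the episode below 0.02 m and x of filter_mid in the frame of panel_face between -0.12 and -0.04 m and y of filter_mid in the frame of panel_face between -0.03 and 0.03 m and z of filter_mid in the frame of panel_face between -0.03 and 0.03 m); the arm keeps its last pose, push and grip.
It fails at once if a grey plate is moved more than 20 mm (distance of any of blank_a, blank_b from where it was at the start of the episode above 0.02 m).
It fails at once if a beaker, timer or the jar is moved more than 20 mm (distance of any of beaker_left, beaker_right, timer_purple, timer_yellow, reagent_jar from where it was at the start of the episode above 0.02 m).
It fails at once if the plate touches the light panel (contact force between filter_plate and light_panel above 1 N).
It also fails if it takes over 56 s, if anything falls off the work surface, if the arm or the gripper's body presses on something with over 40 N, if the wrist force passes 120 N, or if a joint passes its speed limit or range.

## Robot

A 6-joint arm with a two-finger parallel gripper is mounted at the origin on the work surface. World frame = base frame: x ahead of the robot, y to its left, z up, the work surface at z = 0. Lengths are in m, angles in rad, forces in N, time in s.
With the tool pointing down it reaches from about 0.35 to 0.875 m from the base axis. Payload 4.2 kg.
Tool frame: the origin (TCP) lies at the centre of the arm's flange, where the gripper is bolted on; the fingertips stand 173 mm ahead of it and the grasp point (between the pads) lies ahead of it (manip.grasp_offset is the z of the grasp point in the tool frame, in m); z points along the fingers, y is the direction in which the jaws open and shut (so a half turn about z gives the same grasp; the last joint's range is limited). The gripper opens to 85 mm and grips with 20 to 120 N. Pads are 22 mm wide; open, the fingers measure 114 mm over their backs; the gripper's body (76 mm by 85 mm) begins 54 mm behind the grasp point. The pads swing forward as they close: fully open they stand 13 mm farther back than shut.
Start: joints at [-0.925, 0.385, 0.008, 0, -1.194, -0.259], TCP at [0.236, -0.579, 0.405] pointing down, gripper open.
Joint ranges: [-3.14, 3.14], [-1.21, 2.06], [-1.07, 1.41], [-3.16, 2.05], [-2.99, -0.16], [-3.1, 3.1]. Speed limits (rad/s): [2.79, 2.79, 3.14, 3.14, 3.14, 3.14].

## Interface

Orientations are given as a unit quaternion [w, x, y, z].
In Python, from plant import manip gives the robot as it stands.
- The arm moves only by the tool jog_arm, never from a script. Its argument "moves" is a list of rows, each an object with "slide": the shift along the tool's x, y, z in cm, a list of three; "roll": the turn about the tool's z in degrees; "fingers": the opening, from -1 (shut) to 1 (fully open), so that 0 is half open. In form: [{"slide": [tx, ty, tz], "roll": roll, "fingers": fingers}, ...]. A call has 1 to 8 rows; each row is the pose to reach, as a shift and turn from the pose commanded when the call began, along the tool's axes at that moment; what a row does not reach only later rows make up. A row lasts 1/8 s, in which the tool goes at most 62.5 mm and 10.7 degrees, less where a joint would pass 70% of its speed; a pose out of reach is approached as far as the arm can. A call with a gripper value outside its range is refused whole. The fingers move at their own pace and stop on an object; "force" is the grip in N (left out, the last holds). Time passes only in rows, so rows that repeat a pose let the fingers close. It gives the time, the measured TCP pose, the force and the opening at its end, in the units of the state.
- manip.state(): the state, without advancing time (a new reading comes with each control period).
- manip.camera(name): name is "scene" or "top" or "wrist"; returns (picture, depth): 384x512x3 uint8, red, green, blue; 384x512 float32, m along the optical axis (not along the pixel's ray), 0 where there is no reading.
- manip.camera_params(name): a dict with "K" (3x3 intrinsics, pixels), "R" (3x3) and "t" (3): a world point X has camera coordinates R X + t; the wrist camera has in their place "T_tool_cam" (4x4, takes a point from camera to tool coordinates, whose origin is the TCP and whose axes are the flange's). Camera axes: x right, y down, z forward; pixel columns grow to the right and rows downward; lengths in m; the calibration is good to about 2 mm. A picture is of the moment at which its call begins: read the wrist's pose just before it. camera_params takes no time and is no camera call.
- manip.hand_in(): hands the job in, once; it reports no verdict.
Trained networks look in the newest picture that a camera, given by its name, has taken for a name from the list of things; names that differ only in an ending like _2 or _b are one class to them, and where a whole thing is asked for, a point or a joint stands for the part that bears it (a point fixed in the world has none). Each returns a list of dicts, best first, with "confidence" (0 to 1); they miss things now and then, are a little off and sometimes report something else, mostly with a low value. They report only what shows in the picture. A call takes as long as a camera call. They do not tell look-alikes from the thing itself.
- manip.silhouettes(camera, name): "mask" (384x512 bool, what is visible of it) and "xy" ([column, row] in pixels, amid what is visible of it).
The state is a dict: "t": time; "joint_pos": joint angles; "dq": joint speeds; "tau": joint torques, N m; "tool_pos": TCP position; "tool_rot": TCP orientation; "ft_force": force on the tool from outside, world axes, zero at the start; "wrist_torque": the same for the moment, N m; "width": finger opening in m.
Only numpy, scipy, OpenCV 4.12 (cv2) and the standard library are available. Lean on these libraries where they do the work, as an engineer would, in place of code of your own. Each camera call takes 0.05 s, during which the arm holds its last target. There are 200 camera calls.

## Working session

There is one attempt and no reset: what is moved stays moved. The work goes in short steps, Python scripts to look and compute and a tool call to move; the robot and the scene stay as the last step left them, time stands still between calls to the robot, and variables do not carry over. Pictures are saved under pics/ and viewed, about 8 in all and at most 12, crops included, and the job is handed in when it is done.

Besides the shell and the picture viewer there is one more tool, called after "Call:" as a command line: name --argument value ..., lists and objects as JSON in quotes. jog_arm: Moves the arm, as the interface text tells. Its arguments: {"type":"object","properties":{"moves":{"type":"array"},"force":{"type":"number"}},"required":["moves"]}

```bash
ls; mkdir -p pics; cat > h.py <<'E'
import numpy as np, cv2
from plant import manip
from scipy.spatial.transform import Rotation as Ro
def q2R(q): return Ro.from_quat([q[1],q[2],q[3],q[0]]).as_matrix()
def cloud(name):
    s=manip.state(); im,d=manip.camera(name); p=manip.camera_params(name); K=np.array(p["K"])
    v,u=np.mgrid[:384,:512]
    P=np.stack([(u-K[0,2])/K[0,0]*d,(v-K[1,2])/K[1,1]*d,d],-1)
    if "R" in p: W=(P-np.array(p["t"]))@np.array(p["R"])
    else:
        T=np.array(p["T_tool_cam"]); R=q2R(s["tool_rot"])
        W=(P@T[:3,:3].T+T[:3,3])@R.T+np.array(s["tool_pos"])
    W[d==0]=np.nan
    return im,d,W
def save(im,f): cv2.imwrite("pics/"+f,cv2.cvtColor(im,cv2.COLOR_RGB2BGR))
E
python3 - <<'E'
from h import *
s=manip.state(); print(s, manip.grasp_offset)
for c in("scene","top"):
    im,d,W=cloud(c); np.save(c+".npy",W); cv2.imwrite(f"{c}_im.png",im[...,::-1]); 
    save(cv2.resize(im,(768,576)),c+"1.png")
    for n in("housing","hood","light_panel","balance_left","timer_purple","timer_yellow","reagent_jar","beaker_left"):
        for r in manip.silhouettes(c,n)[:4]:
            m=r["mask"]; w=W[m]; print(c,n,round(r["confidence"],2),np.round(r["xy"]),m.sum(),np.round(np.nanmedian(w,0),3),np.round(np.nanpercentile(w,2,0),3),np.round(np.nanpercentile(w,98,0),3))
E
```

```text
pics
{'t': 0.0, 'joint_pos': array([-9.25380400e-01,  3.85562150e-01,  6.58539708e-03, -5.02763023e-04,
       -1.19401844e+00, -2.58617868e-01]), 'dq': array([ 3.32597396e-05,  1.00825970e-03, -7.22898463e-04,  1.64292277e-04,
        1.19937338e-04,  7.37340379e-04]), 'tau': array([ 1.82711656e-04, -3.92281473e+01,  1.88400525e+01,  4.18600604e+00,
       -4.58346345e-03,  1.41324509e-06]), 'tool_pos': array([ 0.235724  , -0.578607  ,  0.40360141]), 'tool_rot': array([-2.70030555e-04, -1.92104519e-01,  9.81373828e-01,  1.09106766e-03]), 'ft_force': array([-0.65771908, -0.55163102,  0.96205456]), 'wrist_torque': array([-0.01815286, -0.00370683, -0.03097495]), 'width': 0.08521184882819963} 0.1547
scene housing 0.81 [232. 241.] 4607 [ 0.583 -0.178  0.107] [ 0.466 -0.278  0.002] [ 0.624 -0.044  0.117]
scene housing 0.23 [131. 332.] 7215 [ 0.575 -0.54   0.052] [ 0.401 -0.626  0.02 ] [ 0.663 -0.432  0.067]
scene housing 0.18 [289. 190.] 2206 [0.551 0.11  0.062] [0.511 0.048 0.007] [0.618 0.196 0.16 ]
scene hood 0.7 [229. 234.] 3636 [ 0.572 -0.172  0.109] [ 0.464 -0.277  0.059] [ 0.623 -0
[... 1953 characters left out ...]
 0.38 [260. 129.] 272 [0.766 0.002 0.098] [ 0.745 -0.03   0.022] [0.802 0.031 0.109]
top timer_purple 0.72 [298. 128.] 212 [ 0.778 -0.174  0.022] [ 0.744 -0.208  0.012] [ 0.812 -0.14   0.03 ]
top timer_yellow 0.71 [303. 176.] 2115 [ 0.55  -0.157  0.112] [ 0.465 -0.269  0.004] [ 0.62  -0.04   0.122]
top timer_yellow 0.49 [196. 242.] 228 [0.32  0.282 0.021] [0.287 0.25  0.014] [0.352 0.313 0.03 ]
top timer_yellow 0.19 [402. 169.] 444 [ 0.578 -0.554  0.117] [ 0.541 -0.577  0.063] [ 0.61  -0.506  0.17 ]
top reagent_jar 0.8 [259. 128.] 267 [0.765 0.002 0.098] [ 0.745 -0.03   0.02 ] [0.802 0.031 0.109]
top beaker_left 0.61 [124. 171.] 382 [0.59  0.549 0.116] [0.553 0.501 0.065] [0.619 0.571 0.167]
```

View pics/scene1.png

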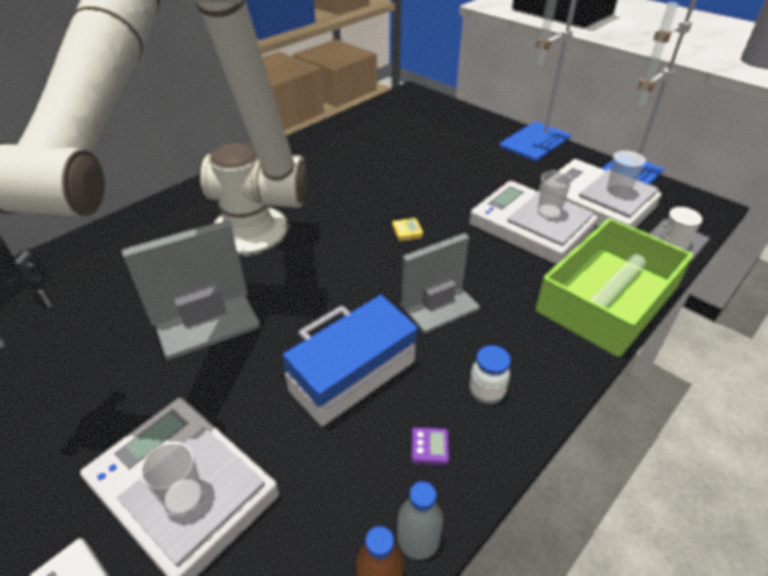

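View pics/top1.png

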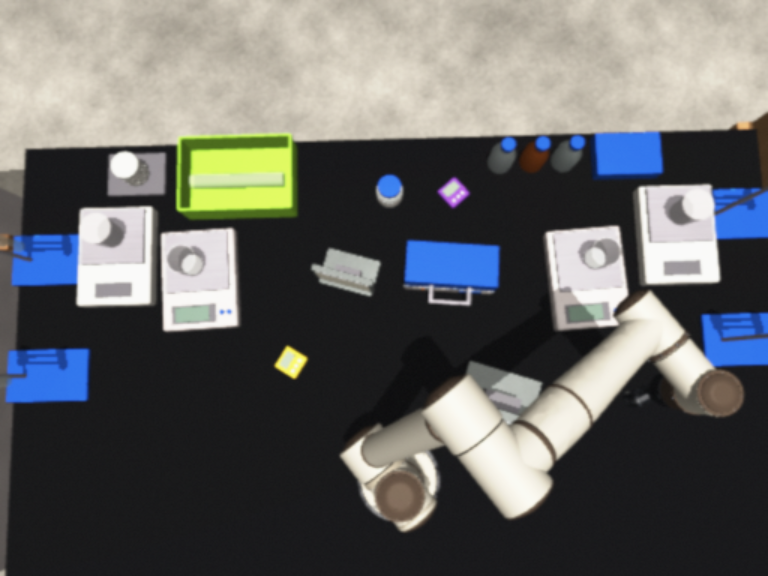

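The scene picture shows the housing at (350,345) with its bar at (325,320). Two things could be the light panel: the small one at (437,283), 160 mm high, and the large one at (195,280), 218 mm high. The small one matches the description. Next I'll fit the poses.

```bash
python3 - <<'E'
from h import *
S=np.load("scene.npy");T=np.load("top.npy")
for nm,W in(("scene",S),("top",T)):
    im=cv2.imread(nm+"_im.png")[...,::-1].astype(int)
    blue=(im[...,2]>im[...,0]+50)&(im[...,2]>120)
    x,y,z=W[...,0],W[...,1],W[...,2]
    b=blue&(x>.42)&(x<.66)&(y>-.32)&(y<0)
    p=W[b&(z>.098)]; r=cv2.minAreaRect(p[:,:2].astype(np.float32)*1000); print(nm,"hood rect mm",r)
    A=np.c_[p[:,:2],np.ones(len(p))]; c=np.linalg.lstsq(A,p[:,2],rcond=None)[0]; print(" top plane slope",c.round(3),"zmean",p[:,2].mean().round(4))
    # bar
    g=(x>.36)&(x<.48)&(y>-.3)&(y<0)&(z>.04)&~blue
    p=W[g]; print(" bar pts",len(p),np.round(np.nanpercentile(p,[5,50,95],axis=0),3).tolist())
    # panel
    g=(x>.47)&(x<.65)&(y>.02)&(y<.22)
    p=W[g&(z>.04)&(z<.155)]; print(" panel",len(p))
    if len(p)>20:
        r=cv2.minAreaRect(p[:,:2].astype(np.float32)*1000); print(r)
    p=W[g&(z>.15)]; print(" top edge",len(p))
    if len(p)>10: print(cv2.minAreaRect(p[:,:2].astype(np.float32)*1000),np.nanmedian(p[:,2]))
    p=W[g&(z>.003)&(z<.02)]; 
    print(" foot",len(p),cv2.minAreaRect(p[:,:2].astype(np.float32)*1000))
    g=(x>.1)&(x<.4)&(y>-.45)&(y<-.15); p=W[g&(z>.04)&(z<.23)];print(" bigpanel",len(p),np.nanpercentile(p,[2,98],axis=0).round(3).tolist())
    # plane fit of back of small panel (ransac-ish)
    g=(x>.47)&(x<.65)&(y>.02)&(y<.22); p=W[g&(z>.09)&(z<.15)]
    if len(p)>50:
        l=cv2.fitLine(p[:,:2].astype(np.float32),cv2.DIST_HUBER,0,.002,.001).ravel(); print(" back line",l, "angle",np.degrees(np.arctan2(l[1],l[0])))
        t=(p[:,:2]-l[2:])@l[:2]; print(np.percentile(t,[1,99]), [ (l[2:]+l[:2]*k).round(4).tolist() for k in np.percentile(t,[1,99])])
im=cv2.imread("scene_im.png");save(cv2.resize(im[130:290,180:340,::-1],(640,640))[:600],"crop1.png")
E
```

```text
scene hood rect mm ((562.7807006835938, -155.52935791015625), (241.7861785888672, 115.06385040283203), 84.32247161865234)
 top plane slope [-0.092  0.01   0.164] zmean 0.1109
 bar pts 126 [[0.459, -0.2, 0.085], [0.467, -0.153, 0.091], [0.476, -0.099, 0.095]]
 panel 1200
((551.3438110351562, 121.3233642578125), (161.3585968017578, 42.52372360229492), 68.73719024658203)
 top edge 238
((533.0404052734375, 127.3228988647461), (158.3886260986328, 21.406002044677734), 74.02140045166016) 0.15850592498368726
 foot 698 ((592.3424072265625, 111.32196044921875), (205.46701049804688, 154.11053466796875), 56.17168426513672)
 bigpanel 3626 [[0.15, -0.367, 0.045], [0.231, -0.17, 0.217]]
 back line [0.2954848 0.9553474 0.5418876 0.1312731] angle 72.813385
[-0.08531136  0.072424  ] [[0.5167, 0.0498], [0.5633, 0.2005]]
top hood rect mm ((562.4207763671875, -156.10665893554688), (239.98501586914062, 112.54889678955078), 84.69136047363281)
 top plane slope [-0.071  0.006  0.154] zmean 0.1131
 bar pts 77 [[0.458, -0.198, 0.087], [0.465, -0.151, 0.093], [0.478, -0.099, 0.098]]
 panel 220
((546.2186279296875, 122.55879211425781), (157.36123657226562, 47.33085632324219), 72.99466705322266)
 top edge 201
((533.2688598632812, 128.1832275390625), (159.38943481445312, 18.395444869995117), 73.56459045410156) 0.1603442354576015
 foot 866 ((560.0616455078125, 119.80001068115234), (179.71005249023438, 199.3689422607422), 0.0575534924864769)
 bigpanel 304 [[0.166, -0.443, 0.048], [0.392, -0.236, 0.221]]
 back line [0.28750086 0.95778036 0.5240389  0.12823518] angle 73.29161
[-0.07742321  0.07677386] [[0.5018, 0.0541], [0.5461, 0.2018]]
```

View pics/crop1.png

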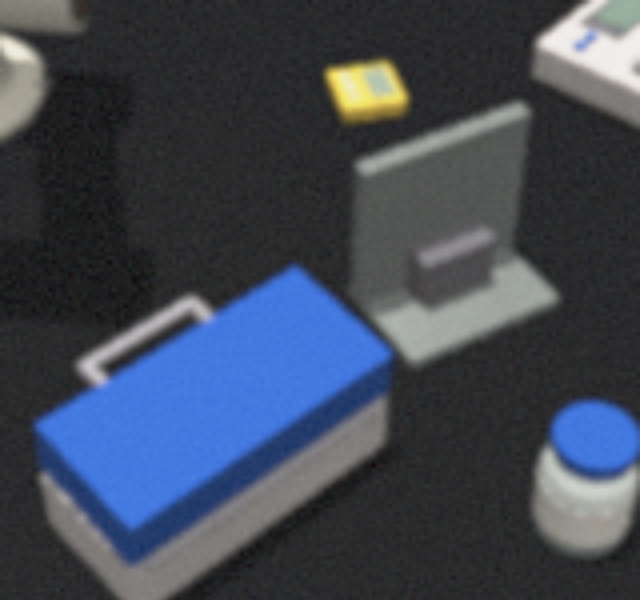

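The crop confirms the small panel and the closed hood with its bar. The fits come out as follows:
- **Housing:** yaw about -5.5°, hinge about (0.614, -0.161).
- **Bar:** about (0.466, -0.149, 0.087), hood ajar about 0.08 rad.
- **Panel face:** about (0.525, 0.130), yaw about -16.6°.

Now I'll move above the bar.

Call:
jog_arm --moves '[{"slide":[-37.5,31.2,0],"roll":-62.5,"fingers":-0.2},{"slide":[-37.5,31.2,0],"roll":-62.5,"fingers":-0.2},{"slide":[-37.5,31.2,0],"roll":-62.5,"fingers":-0.2},{"slide":[-37.5,31.2,0],"roll":-62.5,"fingers":-0.2},{"slide":[-37.5,31.2,0],"roll":-62.5,"fingers":-0.2},{"slide":[-37.5,31.2,0],"roll":-62.5,"fingers":-0.2},{"slide":[-37.5,31.2,0],"roll":-62.5,"fingers":-0.2},{"slide":[-37.5,31.2,0],"roll":-62.5,"fingers":-0.2}]' --force 30

```text
t: 1.9
tool_pos: [0.4661, -0.1462, 0.4052]
tool_rot: [0.0, -0.674, 0.739, -0.0]
ft_force: [-0.3, 0.1, 0.4]
width: 0.0344
```

```bash
cat >> h.py <<'E'
def to(target,yaw=None,bylabel=""):
    """slide (cm) & roll (deg) to bring TCP to target, tool-y to world angle yaw (deg)"""
    s=manip.state(); R=q2R(s["tool_rot"]); d=R.T@(np.array(target)-s["tool_pos"])
    cur=np.degrees(np.arctan2(R[1,1],R[0,1])); roll=0 if yaw is None else -((yaw-cur+90)%180-90)
    print(bylabel,"tcp",np.round(s["tool_pos"],4),"yaw",round(cur,1),"tilt",np.round(R[:,2],3),"F",np.round(s["ft_force"],1),"w",round(s["width"],4),"t",round(s["t"],2),"-> slide",np.round(d*100,1),"roll",round(roll,1),"q6",round(s["joint_pos"][5],2))
E
python3 - <<'E'
from h import *
to((.466,-.149,.242+.12),174.5)
im,d,W=cloud("wrist"); save(cv2.resize(im,(768,576)),"w1.png")
x,y,z=[W[...,i] for i in range(3)]
c=im.astype(int); blue=(c[...,2]>c[...,0]+50)
g=(z>.06)&(z<.13)&(x>.40)&(x<.5)&(y>-.3)&(y<0)&~blue
p=W[g]; print(len(p),np.nanpercentile(p,[3,25,50,75,97],axis=0).round(4).tolist())
b=blue&(z>.05)&(z<.16)&(x>.42)&(x<.7)&(y>-.32)&(y<0); p=W[b]
print(len(p),cv2.minAreaRect(p[:,:2].astype(np.float32)*1000))
E
```

```text
tcp [ 0.4661 -0.1462  0.4052] yaw 174.7 tilt [ 0.001 -0.    -1.   ] F [-0.3  0.1  0.4] w 0.0344 t 1.9 -> slide [ 0.3 -0.   4.3] roll 0.2 q6 -0.12
1644 [[0.4559, -0.2532, 0.068], [0.4619, -0.1959, 0.0902], [0.4676, -0.1665, 0.0918], [0.4887, -0.1143, 0.0929], [0.4988, -0.0936, 0.0943]]
23975 ((556.2387084960938, -152.60060119628906), (240.80447387695312, 121.30524444580078), 84.94034576416016)
```

View pics/w1.png

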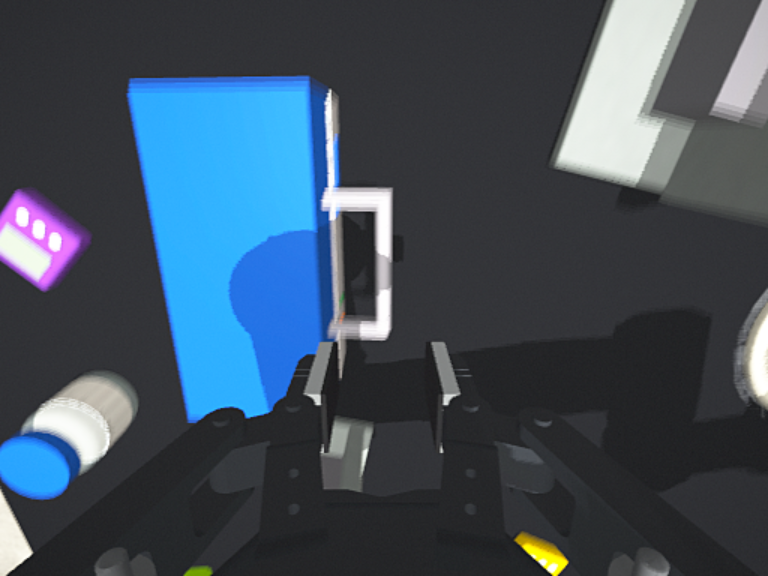

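The wrist picture shows the bar at column 383, rows 190–338, centred between the fingers. I'll descend and grip.

Call:
jog_arm --moves '[{"slide":[0.3,0,6],"roll":0,"fingers":-0.2},{"slide":[0.3,0,11.5],"roll":0,"fingers":-0.2},{"slide":[0.3,0,16.2],"roll":0,"fingers":-0.2},{"slide":[0.3,0,16.2],"roll":0,"fingers":-0.2},{"slide":[0.3,0,16.2],"roll":0,"fingers":-1},{"slide":[0.3,0,16.2],"roll":0,"fingers":-1},{"slide":[0.3,0,16.2],"roll":0,"fingers":-1},{"slide":[0.3,0,16.2],"roll":0,"fingers":-1}]' --force 30

```text
t: 2.95
tool_pos: [0.4623, -0.1514, 0.2429]
tool_rot: [-0.003, -0.673, 0.74, 0.003]
ft_force: [-7.4, 1.7, 2.3]
width: 0.0082
```

```bash
python3 - <<'E'
from h import *
s=manip.state(); g=s["tool_pos"]-np.array([0,0,.1547]); to(s["tool_pos"],174.5); print("grasp",g)
# arc: bar path, hinge axes
u=np.array([.9954,-.096,0])
r0=.1533; z0=g[2]-.055; phi0=np.pi-np.arcsin(z0/r0)
H=g+np.array([0,0,-z0])-u*r0*np.cos(phi0); print("hinge",H,"theta0",np.radians(172.5)-phi0)
R=q2R(s["tool_rot"])
th0=np.radians(172.5)-phi0
for th in (.2,.4,.6,.8,1.,1.2,1.4,1.55,1.65,1.72):
    ph=np.radians(172.5)-th; b=H+u*r0*np.cos(ph)+np.array([0,0,r0*np.sin(ph)])
    print(th,np.round(R.T@(b-g)*100,1))
E
```

```text
tcp [ 0.4623 -0.1514  0.2429] yaw 174.6 tilt [-0.008  0.001 -1.   ] F [-7.4  1.7  2.3] w 0.0082 t 2.95 -> slide [0. 0. 0.] roll 0.1 q6 -0.11
grasp [ 0.46233997 -0.15137989  0.08818071]
hinge [ 0.61131757 -0.16574783  0.055     ] theta0 0.08726989588815615
0.2 [ 0.  -0.5 -1.7]
0.4 [ 0.  -1.7 -4.5]
0.6 [ 0.  -3.5 -6.9]
0.8 [ 0.  -5.7 -9. ]
1.0 [  0.   -8.4 -10.6]
1.2 [  0.  -11.2 -11.7]
1.4 [  0.  -14.3 -12.1]
1.55 [  0.  -16.6 -12. ]
1.65 [  0.  -18.1 -11.8]
1.72 [  0.  -19.1 -11.6]
```

The bar is gripped, at 8 mm opening with a few N of offset load. I'll swing it along the arc and take out the 3 mm offset.

Call:
jog_arm --moves '[{"slide":[0,0.3,-0.5],"roll":0,"fingers":-1},{"slide":[0,-0.2,-1.7],"roll":0,"fingers":-1},{"slide":[0,-0.7,-3.1],"roll":0,"fingers":-1},{"slide":[0,-1.4,-4.5],"roll":0,"fingers":-1},{"slide":[0,-2.2,-5.7],"roll":0,"fingers":-1},{"slide":[0,-3.2,-6.9],"roll":0,"fingers":-1},{"slide":[0,-4.2,-8.0],"roll":0,"fingers":-1},{"slide":[0,-5.4,-9.0],"roll":0,"fingers":-1}]'

```text
t: 3.95
tool_pos: [0.5106, -0.156, 0.3338]
tool_rot: [-0.011, -0.673, 0.74, 0.012]
ft_force: [-35.3, 11.7, 29.4]
width: 0.0084
```

```bash
python3 - <<'E'
from h import *
s=manip.state(); to(s["tool_pos"],174.5)
g=s["tool_pos"]-np.array([0,0,.1547]); H=np.array([.6113,-.1657,.055]); u=np.array([.9954,-.096,0])
v=g-H; a=v@u; print("grasp",g,"r",np.hypot(a,v[2]),"theta if on bar",np.radians(172.5)-np.arctan2(v[2],a))
im,d,W=cloud("scene"); c=im.astype(int); b=(c[...,2]>c[...,0]+50)&(W[...,0]>.4)&(W[...,0]<.72)&(W[...,1]>-.33)&(W[...,1]<.0)&(W[...,2]>.04)
p=W[b]; print(np.nanpercentile(p,[1,99],axis=0).round(3))
E
```

```text
tcp [ 0.5106 -0.156   0.3338] yaw 174.5 tilt [-0.033  0.003 -0.999] F [-35.3  11.7  29.4] w 0.0084 t 3.95 -> slide [0. 0. 0.] roll 0.0 q6 -0.1
grasp [ 0.51055158 -0.1559873   0.17913784] r 0.16017229859694934 theta if on bar 0.7558579734781992
[[ 0.547 -0.28   0.089]
 [ 0.648 -0.042  0.163]]
```

Radial load is building up to about 45 N, pushing outward. I'll look before going on.

```bash
python3 - <<'E'
from h import *
for n in("scene","top"):
    im,d,W=cloud(n); c=im.astype(int); b=(c[...,2]>c[...,0]+50)&(W[...,0]>.4)&(W[...,0]<.72)&(W[...,1]>-.33)&(W[...,1]<.0)&(W[...,2]>.04)
    p=W[b]; u=np.array([.9954,-.096,0]); H=np.array([.6113,-.1657,.055]); q=np.c_[(p-H)@u,p[:,2]-.055]
    r=cv2.minAreaRect(q.astype(np.float32)*1000); print(n,r)
    l=cv2.fitLine(q.astype(np.float32),cv2.DIST_HUBER,0,.002,.001).ravel(); print(l,np.arctan2(l[1],l[0]))
    if n=="scene": a=cv2.resize(im[120:290,150:330],(635,600)); save(a,"s2.png")
E
```

```text
scene ((-21.90015983581543, 52.30393600463867), (65.62726593017578, 123.57308959960938), 47.337974548339844)
[ 0.7809027  -0.62465274 -0.0233209   0.0852177 ] -0.67468673
top ((-43.73479461669922, 224.55157470703125), (146.3726043701172, 469.40692138671875), 1.5111849308013916)
[ 0.8346938  -0.5507144   0.0102745   0.05783324] -0.5832198
```

View pics/s2.png

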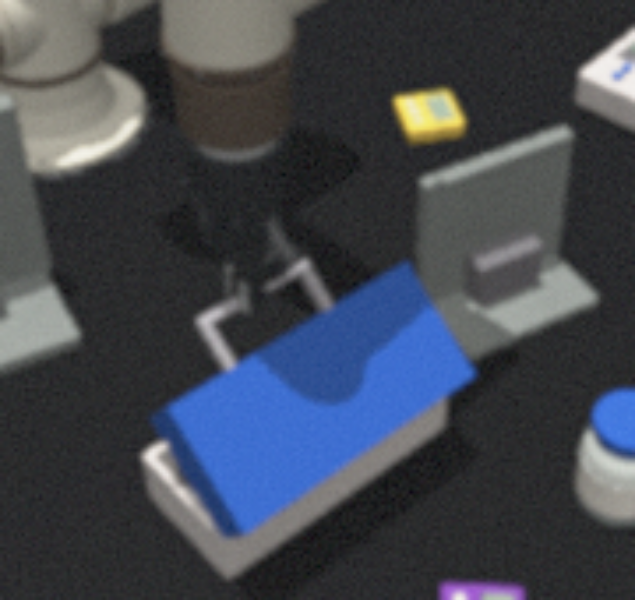

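The rim fit gives theta of about 0.74. The load lies along the hood front's normal, so the inner finger is pressing on the hood front. I'll release, rise, close the fingers, come down in front of the bar, and push it back instead.

Call:
jog_arm --moves '[{"slide":[0,0.9,-0.5],"roll":0,"fingers":-0.4},{"slide":[0,0.9,-0.5],"roll":0,"fingers":-0.4},{"slide":[0,0.9,-3],"roll":0,"fingers":-0.4},{"slide":[0,0.9,-6],"roll":0,"fingers":-0.4},{"slide":[0,4.8,-6],"roll":0,"fingers":-1},{"slide":[0,5,-6],"roll":0,"fingers":-1},{"slide":[0,5,-3],"roll":0,"fingers":-1},{"slide":[0,5,0],"roll":0,"fingers":-1}]'

```text
t: 5.1
tool_pos: [0.4705, -0.1518, 0.3328]
tool_rot: [0.001, -0.674, 0.739, -0.002]
ft_force: [0.0, -0.4, -0.2]
width: 0.0001
```

```bash
python3 - <<'E'
from h import *
s=manip.state(); to(s["tool_pos"],174.5)
im,d,W=cloud("scene"); c=im.astype(int); b=(c[...,2]>c[...,0]+50)&(W[...,0]>.4)&(W[...,0]<.72)&(W[...,1]>-.33)&(W[...,1]<.0)&(W[...,2]>.04)
p=W[b]; u=np.array([.9954,-.096,0]); H=np.array([.6113,-.1657,.055]); q=np.c_[(p-H)@u,p[:,2]-.055]
print(cv2.minAreaRect(q.astype(np.float32)*1000))
g=~b&(W[...,2]>.12)&(W[...,2]<.2)&(W[...,0]>.48)&(W[...,0]<.56)&(W[...,1]>-.24)&(W[...,1]<-.06); p=W[g]
print("bar-ish",len(p),np.nanpercentile(p,[5,25,50,75,95],axis=0).round(3).tolist())
E
```

```text
tcp [ 0.4705 -0.1518  0.3328] yaw 174.7 tilt [ 0.004 -0.    -1.   ] F [ 0.  -0.4 -0.2] w 0.0001 t 5.1 -> slide [0. 0. 0.] roll 0.2 q6 -0.11
((-23.825302124023438, 49.70582580566406), (68.42698669433594, 119.91477966308594), 50.676605224609375)
bar-ish 256 [[0.484, -0.205, 0.146], [0.507, -0.196, 0.158], [0.512, -0.156, 0.167], [0.523, -0.111, 0.17], [0.537, -0.1, 0.18]]
```

Call:
jog_arm --moves '[{"slide":[0,0,1.2],"roll":0,"fingers":-1},{"slide":[0,-2,1.0],"roll":0,"fingers":-1},{"slide":[0,-3.7,-0.2],"roll":0,"fingers":-1},{"slide":[0,-5.7,-1.4],"roll":0,"fingers":-1},{"slide":[0,-7.8,-2.2],"roll":0,"fingers":-1},{"slide":[0,-10,-2.7],"roll":0,"fingers":-1},{"slide":[0,-12.3,-2.8],"roll":0,"fingers":-1},{"slide":[0,-14,-2.6],"roll":0,"fingers":-1}]'

```text
t: 6.15
tool_pos: [0.61, -0.165, 0.36]
tool_rot: [0.001, -0.674, 0.739, -0.001]
ft_force: [-2.0, -0.1, -0.0]
width: 0.0
```

```bash
cat >> h.py <<'E'
def hood(n="scene"):
    im,d,W=cloud(n); c=im.astype(int); b=(c[...,2]>c[...,0]+50)&(W[...,0]>.4)&(W[...,0]<.74)&(W[...,1]>-.33)&(W[...,1]<.0)&(W[...,2]>.04)&(W[...,2]<.3)
    p=W[b]; u=np.array([.9954,-.096,0]); H=np.array([.6120,-.1657,.055]); q=np.c_[(p-H)@u,p[:,2]-.055]
    print(n,len(p),cv2.minAreaRect(q.astype(np.float32)*1000), np.percentile(q,[2,98],axis=0).round(3).tolist())
    return im,W
E
python3 - <<'E'
from h import *
s=manip.state(); to(s["tool_pos"],174.5); im,W=hood()
save(cv2.resize(im[90:290,150:350],(600,600)),"s3.png")
E
```

```text
tcp [ 0.61  -0.165  0.36 ] yaw 174.7 tilt [ 0.003 -0.001 -1.   ] F [-2.  -0.1 -0. ] w 0.0 t 6.15 -> slide [0. 0. 0.] roll 0.2 q6 -0.08
scene 3248 ((-19.881103515625, 57.61341857910156), (152.50767517089844, 129.05975341796875), 4.91918420791626) [[-0.0, 0.005], [0.053, 0.113]]
```

View pics/s3.png

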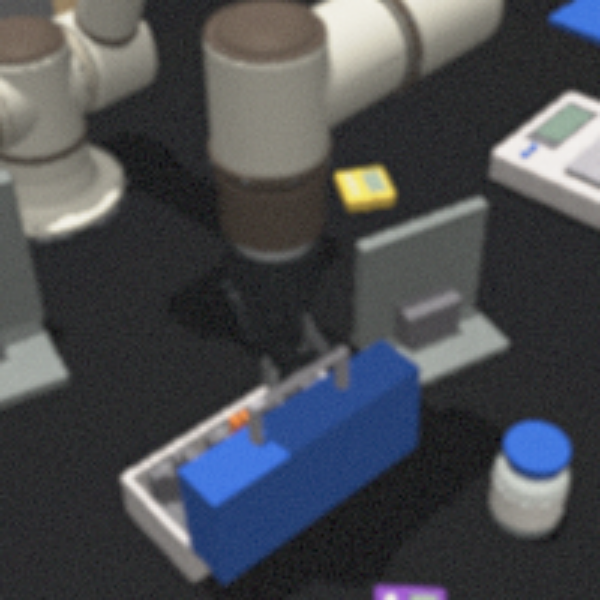

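The hood is nearly vertical, and orange shows in about the middle slot at (238,418). I'll push a bit further, then back off and look down.

Call:
jog_arm --moves '[{"slide":[0,-1.4,0.1],"roll":0,"fingers":-1},{"slide":[0,-2.7,0.3],"roll":0,"fingers":-1},{"slide":[0,-2.7,0.3],"roll":0,"fingers":-1},{"slide":[0,1,-3],"roll":0,"fingers":-1},{"slide":[0,6,-6],"roll":10,"fingers":-1},{"slide":[0,11,-8],"roll":20,"fingers":0},{"slide":[0,11,-8],"roll":30,"fingers":0},{"slide":[0,11,-8],"roll":40,"fingers":0}]'

```text
t: 7.2
tool_pos: [0.4979, -0.1545, 0.4404]
tool_rot: [0.002, -0.377, 0.926, -0.001]
ft_force: [-0.2, 0.8, -0.2]
width: 0.0425
```

```bash
cat >> h.py <<'E'
def plates(n):
    im,d,W=cloud(n); c=im.astype(int); x,y,z=[W[...,i] for i in range(3)]
    reg=(x>.46)&(x<.64)&(y>-.31)&(y<-.01)
    o=reg&(c[...,0]>c[...,2]+60)&(c[...,0]>c[...,1]+30)&(z>.04)&(z<.12)
    p=W[o]; print(n,"orange",len(p),np.nanpercentile(p,[5,50,95],axis=0).round(3).tolist())
    t=p[p[:,2]>.09]; 
    if len(t)>5: print(" tab top",len(t),cv2.minAreaRect(t[:,:2].astype(np.float32)*1000),np.median(t[:,2]))
    gr=reg&(abs(c[...,0]-c[...,2])<25)&(z>.088)&(z<.11); t=W[gr]; print(" grey tops",len(t))
    k=cv2.connectedComponentsWithStats(gr.astype(np.uint8))
    for i in range(1,k[0]):
        if k[2][i,4]>15: t=W[k[1]==i]; print("  ",k[2][i,4],np.median(t,0).round(4))
    return im,W
E
python3 - <<'E'
from h import *
s=manip.state(); to(s["tool_pos"],84.5); hood(); plates("top"); im,W=plates("wrist"); save(cv2.resize(im,(640,480)),"w2.png")
E
```

```text
tcp [ 0.4979 -0.1545  0.4404] yaw 134.3 tilt [ 0.004 -0.    -1.   ] F [-0.2  0.8 -0.2] w 0.0425 t 7.2 -> slide [0. 0. 0.] roll 49.8 q6 -0.81
scene 2758 ((28.424884796142578, 41.951683044433594), (198.5159454345703, 94.6625747680664), 54.88082504272461) [[0.019, -0.002], [0.068, 0.109]]
top orange 0 [nan, nan, nan]
 grey tops 0
wrist orange 576 [[0.523, -0.159, 0.051], [0.551, -0.154, 0.08], [0.588, -0.148, 0.098]]
 tab top 237 ((556.0645751953125, -152.99728393554688), (11.818267822265625, 29.336435317993164), 85.69769287109375) 0.09686868675876109
 grey tops 510
   266 [ 0.5486 -0.2222  0.0969]
   244 [ 0.5614 -0.0849  0.0967]
  return np.nanmean(a, axis, out=out, keepdims=keepdims)
```

View pics/w2.png

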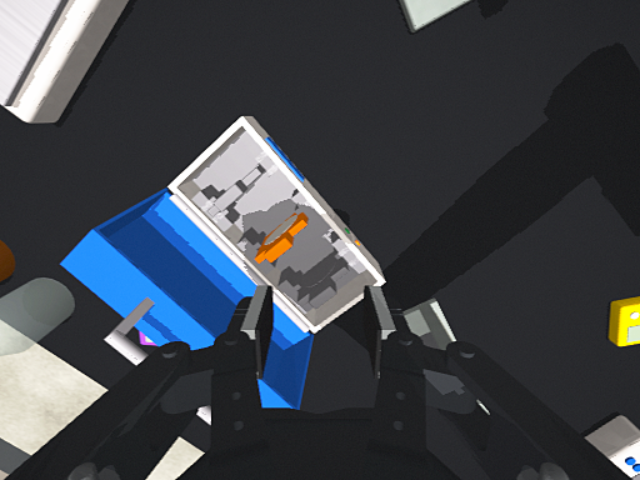

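The hood leans back about 1.7 rad. The orange tab is at (275,250), which puts it at (0.556, -0.153) with its top at 0.097. It is 12×29 mm, midway between the grey tabs, so everything agrees. I'll move over it.

Call:
jog_arm --moves '[{"slide":[-2,-2,4],"roll":10,"fingers":0},{"slide":[-4.2,-3.9,9],"roll":20,"fingers":0},{"slide":[-4.2,-3.9,13],"roll":30,"fingers":0},{"slide":[-4.2,-3.9,13],"roll":40,"fingers":0},{"slide":[-4.2,-3.9,13],"roll":49.6,"fingers":0},{"slide":[-4.2,-3.9,13],"roll":49.6,"fingers":0}]'

```text
t: 8.1
tool_pos: [0.5565, -0.1528, 0.3085]
tool_rot: [-0.0, 0.041, 0.999, -0.0]
ft_force: [0.1, -0.6, -0.3]
width: 0.0425
```

```bash
python3 - <<'E'
from h import *
to((.5555,-.1533,.241),84.7); im,W=plates("wrist")
E
```

```text
tcp [ 0.5565 -0.1528  0.3085] yaw 85.3 tilt [-0. -0. -1.] F [ 0.1 -0.6 -0.3] w 0.0425 t 8.1 -> slide [ 0.1 -0.1  6.7] roll 0.6 q6 -1.67
wrist orange 900 [[0.522, -0.158, 0.058], [0.552, -0.152, 0.097], [0.587, -0.147, 0.098]]
 tab top 626 ((556.5012817382812, -152.6909637451172), (11.80624008178711, 29.750686645507812), 84.4155044555664) 0.0969798524285706
 grey tops 1536
   765 [ 0.5485 -0.2205  0.0968]
   771 [ 0.561  -0.0845  0.0969]
```

Call:
jog_arm --moves '[{"slide":[0,0,3.5],"roll":0.6,"fingers":0},{"slide":[0,0,6.7],"roll":0.6,"fingers":0},{"slide":[0,0,6.7],"roll":0.6,"fingers":0},{"slide":[0,0,6.7],"roll":0.6,"fingers":-1},{"slide":[0,0,6.7],"roll":0.6,"fingers":-1},{"slide":[0,0,6.7],"roll":0.6,"fingers":-1},{"slide":[0,0,6.7],"roll":0.6,"fingers":-1}]' --force 40

```text
t: 9.02
tool_pos: [0.5569, -0.1529, 0.2435]
tool_rot: [0.002, 0.048, 0.999, -0.0]
ft_force: [-0.5, -0.4, 6.6]
width: 0.0112
```

Call:
jog_arm --moves '[{"slide":[0,0,-1],"roll":0,"fingers":-1},{"slide":[0,0,-3],"roll":0,"fingers":-1},{"slide":[0,0,-5.5],"roll":0,"fingers":-1},{"slide":[0,0,-8],"roll":0,"fingers":-1},{"slide":[0,0,-10.5],"roll":0,"fingers":-1},{"slide":[0,0,-12],"roll":0,"fingers":-1},{"slide":[0,0,-12],"roll":0,"fingers":-1}]'

```text
t: 9.9
tool_pos: [0.5562, -0.1527, 0.3626]
tool_rot: [0.001, 0.048, 0.999, 0.0]
ft_force: [-0.4, -0.2, -1.1]
width: 0.0112
```

```bash
cat >> h.py <<'E'
def orange(n,box):
    im,d,W=cloud(n); c=im.astype(int); x,y,z=[W[...,i] for i in range(3)]
    o=(x>box[0])&(x<box[1])&(y>box[2])&(y<box[3])&(c[...,0]>c[...,2]+60)&(c[...,0]>c[...,1]+30)&(z>.0)&(z<.35)
    p=W[o]; print(n,"orange",len(p))
    if len(p)>5: print(np.percentile(p,[1,5,50,95,99],axis=0).round(3).tolist(),"xyrect",cv2.minAreaRect(p[:,:2].astype(np.float32)*1000))
    return im,W,o
E
python3 - <<'E'
from h import *
to((.45,-.15,.36),84.7)
im,W,o=orange("scene",(.4,.7,-.35,.05)); hood()
im,W,o=orange("wrist",(.4,.7,-.35,.05)); save(cv2.resize(im,(640,480)),"w3.png")
# panel refine from wrist
E
```

```text
tcp [ 0.5562 -0.1527  0.3626] yaw 84.5 tilt [ 0.002  0.    -1.   ] F [-0.4 -0.2 -1.1] w 0.0112 t 9.9 -> slide [10.6 -0.8  0.2] roll -0.2 q6 -1.68
scene orange 157
[[0.448, -0.163, 0.002], [0.525, -0.161, 0.132], [0.578, -0.158, 0.179], [0.592, -0.15, 0.216], [0.593, -0.024, 0.218]] xyrect ((506.16796875, -105.64506530761719), (47.71139144897461, 204.09349060058594), 46.488853454589844)
scene 2748 ((30.733844757080078, 44.90447998046875), (186.8441162109375, 95.1806640625), 54.902427673339844) [[0.02, -0.002], [0.068, 0.109]]
wrist orange 2104
[[0.52, -0.163, 0.03], [0.52, -0.157, 0.145], [0.543, -0.151, 0.213], [0.567, -0.146, 0.215], [0.583, -0.145, 0.218]] xyrect ((540.6248779296875, -136.90179443359375), (50.83966064453125, 138.42156982421875), 45.207576751708984)
```

View pics/w3.png

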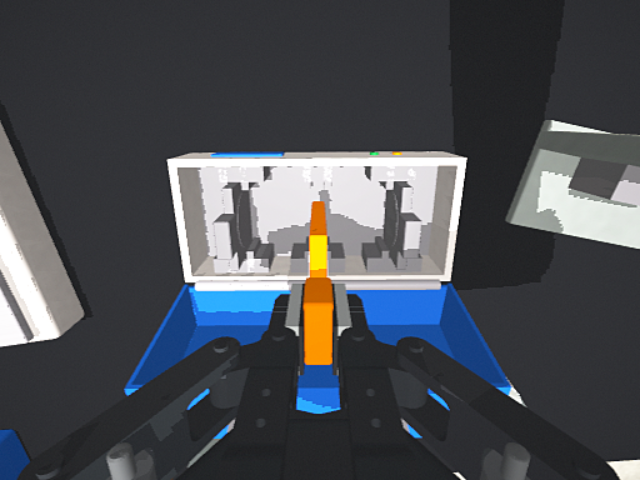

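The plate hangs straight in the grip (tab at (318,320)), so its disc centre is 0.2025 below the TCP. Both grey plates are still seated. I'll carry it forward, then left while turning.

Call:
jog_arm --moves '[{"slide":[4,0,0],"roll":0,"fingers":-1},{"slide":[9,0,0],"roll":0,"fingers":-1},{"slide":[14,0,0],"roll":-4,"fingers":-1},{"slide":[15,4,0],"roll":-12,"fingers":-1},{"slide":[15.5,9,0],"roll":-22,"fingers":-1},{"slide":[15.5,14,0],"roll":-32,"fingers":-1},{"slide":[15.5,19,0],"roll":-42,"fingers":-1},{"slide":[15.5,24,0],"roll":-52,"fingers":-1}]'

```text
t: 11.05
tool_pos: [0.4247, 0.1026, 0.361]
tool_rot: [-0.001, -0.397, 0.918, -0.0]
ft_force: [0.9, -0.6, -0.3]
width: 0.0114
```

```bash
python3 - <<'E'
from h import *
to((.4486,.1527,.345),163.5)
im,d,W=cloud("wrist"); x,y,z=[W[...,i] for i in range(3)]
p=W[(x>.48)&(x<.62)&(y>.03)&(y<.23)&(z>.15)&(z<.17)]; print(len(p),cv2.minAreaRect(p[:,:2].astype(np.float32)*1000))
im,d,W=cloud("top"); x,y,z=[W[...,i] for i in range(3)]
p=W[(x>.48)&(x<.62)&(y>.03)&(y<.23)&(z>.15)&(z<.17)]; print(len(p),cv2.minAreaRect(p[:,:2].astype(np.float32)*1000))
E
```

```text
tcp [0.4247 0.1026 0.361 ] yaw 136.8 tilt [-0.001 -0.001 -1.   ] F [ 0.9 -0.6 -0.3] w 0.0114 t 11.05 -> slide [-5.3  1.7  1.6] roll -26.7 q6 -1.37
1354 ((521.8668212890625, 101.54251861572266), (98.32670593261719, 18.6656494140625), 73.5726318359375)
197 ((532.9160766601562, 128.24658203125), (159.97496032714844, 18.09500503540039), 73.31906127929688)
```

Call:
jog_arm --moves '[{"slide":[-2,0.7,0],"roll":-10,"fingers":-1},{"slide":[-5.3,1.7,0],"roll":-20,"fingers":-1},{"slide":[-5.3,1.7,1],"roll":-26.6,"fingers":-1},{"slide":[-5.3,1.7,3.5],"roll":-26.6,"fingers":-1},{"slide":[-5.3,1.7,5.8],"roll":-26.6,"fingers":-1},{"slide":[-5.3,1.7,6.85],"roll":-26.6,"fingers":-1},{"slide":[-5.3,1.7,6.85],"roll":-26.6,"fingers":-1},{"slide":[-5.3,1.7,6.85],"roll":-26.6,"fingers":-1}]'

```text
t: 12.15
tool_pos: [0.4496, 0.1513, 0.2939]
tool_rot: [0.001, -0.595, 0.804, -0.0]
ft_force: [0.0, -0.1, -0.1]
width: 0.011
```

```bash
python3 - <<'E'
from h import *
to((.4486,.1527,.2925),163.5); hood()
im,W,o=orange("wrist",(.35,.51,.05,.26)); save(cv2.resize(im,(640,480)),"w4.png")
im,W,o=orange("top",(.35,.51,.05,.26)); im,W,o=orange("scene",(.35,.51,.05,.26)); save(cv2.resize(im,(640,480)),"s4.png")
E
```

```text
tcp [0.4496 0.1513 0.2939] yaw 163.1 tilt [ 0.001  0.001 -1.   ] F [ 0.  -0.1 -0.1] w 0.011 t 12.15 -> slide [-0.1  0.1  0.1] roll -0.4 q6 -0.96
scene 2764 ((31.842784881591797, 46.379066467285156), (184.82057189941406, 95.27191925048828), 54.91494369506836) [[0.019, -0.001], [0.068, 0.109]]
wrist orange 2240
[[0.436, 0.119, 0.001], [0.437, 0.119, 0.082], [0.446, 0.14, 0.146], [0.455, 0.164, 0.148], [0.458, 0.167, 0.151]] xyrect ((452.13824462890625, 159.8882293701172), (86.2857894897461, 13.941253662109375), 68.45050048828125)
top orange 13
[[0.432, 0.116, 0.002], [0.435, 0.116, 0.005], [0.441, 0.123, 0.122], [0.46, 0.13, 0.181], [0.461, 0.131, 0.245]] xyrect ((445.17633056640625, 125.06168365478516), (31.73479652404785, 12.157464981079102), 31.54499053955078)
scene orange 114
[[0.438, 0.115, 0.064], [0.439, 0.116, 0.072], [0.446, 0.13, 0.114], [0.462, 0.179, 0.146], [0.463, 0.182, 0.15]] xyrect ((450.9144287109375, 148.55426025390625), (69.43891906738281, 12.111043930053711), 72.81568145751953)
```

View pics/w4.png

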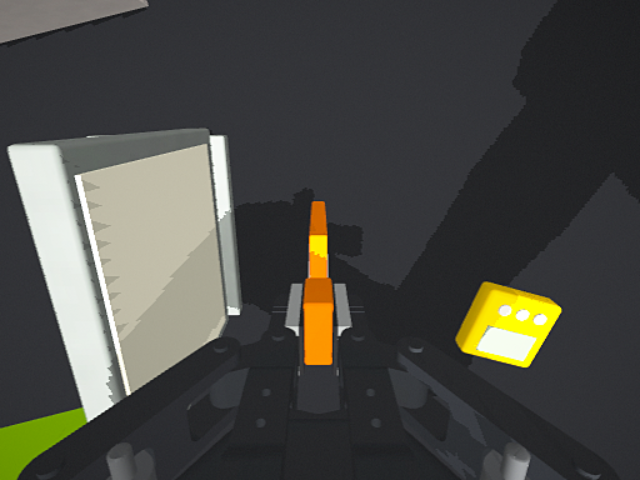

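View pics/s4.png

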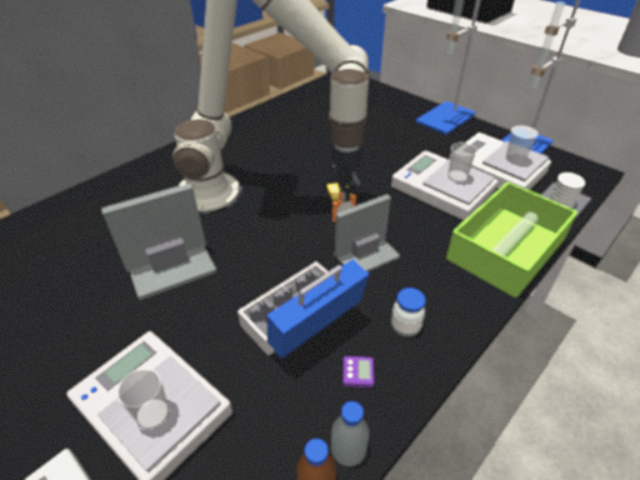

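The wrist view shows the plate upright and parallel to the lit face with a clear gap. The scene view shows the hood leaning back and the bystanders in place. I'll hand in.

```bash
python3 -c "
from h import *
print(manip.hand_in()); s=manip.state(); print(s['t'],s['tool_pos'],s['width'])"
```

```text
the job is handed in; nothing more can be done
None
the job is handed in; nothing more can be done
```

The job is handed in with the gripper still holding the orange plate in front of the small light panel. The hand-in gave no verdict, so what follows rests on my own checks, with the robot clock at about 12 s of the 56 s allowed.

**What I did**
- **Hood:** I gripped the bar and swung it to about 0.7 rad. The wrist load then rose to about 47 N because a finger seemed to be pressing on the hood front. I let go and pushed the bar the rest of the way with closed fingers, so the hood now leans back past upright, at roughly 1.7 rad.
- **Plate:** I took the orange plate by its tab from the middle slot and lifted it 12 cm straight up. I then carried it to the lit face and turned it square.

**Last checks**
- **Position:** the disc centre is about 8 cm in front of the face, at a height of about 0.09 m. It is within a few mm of centre sideways, and the plate is upright.
- **Squareness:** about 0.01 rad off by tool heading, and the camera fit of the plate agrees to about 1°.
- **Grip:** the fingers are closed to 11 mm on the tab.
- **Surroundings:** the hood is still open, both grey plates are in their slots, and nothing else in view looks disturbed.

**Disagreements:** the top camera saw too little orange to confirm the plate's pose. The wrist camera's outline of the plate was about 5° off because of stray pixels, so I relied on the scene view and the tool pose. The 47 N peak was at the wrist (limit 120 N). I took the contact to be a finger, but if it was the gripper's body, it passed the 40 N limit.

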